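# Unlatch and slide open a dish incubator

## Robot

A 7-joint arm with a two-finger parallel gripper is mounted at the origin on the work surface. World frame = base frame: x ahead of the robot, y to its left, z up, the work surface at z = 0. Lengths are in m, angles in rad, forces in N, time in s.
With the tool pointing down it reaches from about 0.425 to 0.925 m from the base axis. Payload 6.8 kg.
Tool frame: the origin (TCP) lies on the centre line of the jaws, within the pads' length; the fingertips stand 14 mm ahead of it and the grasp point (between the pads) lies 5 mm behind it; y points along the fingers, x is the direction in which the jaws open and shut, and the axes are right-handed (so a half turn about y gives the same grasp; the last joint's range is limited). The gripper opens to 85 mm and grips with 20 to 120 N. Pads are 22 mm wide; open, the fingers measure 114 mm over their backs; the gripper's body (76 mm by 85 mm) begins 54 mm behind the grasp point. The pads swing forward as they close: fully open they stand 13 mm farther back than shut.
Start: joints at [1.202, 0.477, 0.022, 1.555, -0.011, 1.109, -0.083], TCP at [0.174, -0.652, 0.245] pointing down, gripper open.
Joint ranges: [-2.96, 2.96], [-0.34, 2.1], [-1.41, 1.46], [0.24, 2.44], [-1.37, 4.51], [0.17, 1.92], [-2.96, 2.96]. Speed limits (rad/s): [2.39, 2.39, 3.14, 3.14, 3.14, 3.14, 3.14].

## Interface

Orientations are given as a rotation vector (axis times angle).
In Python, from bench import get_obs, vision, ticket gives the robot as it stands. The module is installed in compiled form; this text tells all that it offers.
- The arm moves only by the tool jog_arm, never from a script. Its argument "motion" is a list of rows, each an object of numbers: "gripper": the finger opening in mm, from 0 to 85.4; "tx", "ty", "tz": the shift along the tool's x, y, z in mm; "ax", "ay", "az": the turn, a rotation vector about the tool's x, y, z in rad. In form: [{"gripper": .., "tx": .., "ty": .., "tz": .., "ax": .., "ay": .., "az": ..}, ...]. A call has 1 to 12 rows; each row shifts and turns the commanded pose from where the row before left it, along the tool's axes as they then stand; what a row does not reach is not made up. A row lasts 1/10 s, in which the tool goes at most 50 mm and 8.59 degrees, less where a joint would pass 70% of its speed; a pose out of reach is approached as far as the arm can. A call is refused whole if a number of a shift passes 50 or a number of a turn 0.15, either way. A call with a gripper value outside its range is refused whole. The fingers move at their own pace and stop on an object; "newtons" is the grip in N (left out, the last holds). Time passes only in rows, so rows that do not move let the fingers close. It gives the time, the measured TCP pose, the force and the opening at its end, in the units of the state.
- get_obs(): the state, without advancing time (a new reading comes with each control period).
- vision.grab_frame(name): name is "scene" or "top" or "wrist"; returns the picture (420x560x3 uint8, red, green, blue); there is no depth.
- vision.get_calibration(name): a dict with "camera_matrix" (3x3 intrinsics, pixels), "world_from_camera" (4x4, takes a point from camera to world coordinates). Camera axes: x right, y down, z forward; pixel columns grow to the right and rows downward; lengths in m; the calibration is good to about 2 mm. A picture is of the moment at which its call begins: read the wrist's pose just before it. get_calibration takes no time and is no camera call; for the wrist camera it gives the pose at the moment of the call.
- ticket.hand_in(): hands the job in, once; it reports no verdict.
The state is a dict: "clock": time; "joints": joint angles; "qvel": joint speeds; "tau": joint torques, N m; "tcp_pos": TCP position; "orientation": TCP orientation; "contact_force": force on the tool from outside, world axes, zero at the start; "moment": the same for the moment, N m; "grip_width": finger opening in m.
Only numpy, scipy, OpenCV 4.12 (cv2) and the standard library are available. Lean on these libraries where they do the work, as an engineer would, in place of code of your own. Each camera call takes 0.05 s, during which the arm holds its last target.

## Task

Open the small dish incubator by pressing and pushing only, lifting nothing: press its snap tab all the way down, then push the released cover from behind along the deck, off its seat and over the tab, until the well with the culture dish is completely uncovered. Leave the cover lying flat on the deck between the rails, do not touch the lifting knob on the cover, and leave the dish and everything standing around undisturbed.

Things in the scene. Friction and masses are not known exactly. Their poses are not given: they have to be found in the camera images.
- incubator: Low white instrument fixed to the table, 60 mm high (flat deck on top). Origin on the table under the centre of the dish well; z up, own +y = the way the cover slides open. Housing x -70 to 115, y -70 to 200 mm; well 76 by 76 mm round x = y = 0, 30 mm deep. Free table for 70 mm beyond its y = -70 end. A strip at x 62 to 115 carries a display and a vial.
- deck_stop (a point): Middle of the stop bar's inner face on the deck (incubator y = 185 mm, z = 60 mm). The bar is 8 mm high. Two steel guide rails, 8 mm high and 5 mm thick, run along incubator y from -52 to 185 mm with inner faces at x = -57 and 57 mm; the cover slides between them.
- tab_top (a point): Centre of the top face of the snap tab, a plain grey block 40 (incubator x) by 36 mm (incubator y) at incubator x = 0, y = 72 mm, straight in the path of the cover, 4 to 8 mm beyond the cover's front edge. At the start its top stands 18 mm above the deck (6 mm lower than the cover's top). It is pressed straight down.
- tab (a joint): Travel of the snap tab in m: 0 = out (top 18 mm above the deck, blocks the cover), 0.015 = fully in, at its stop (top 3 mm above the deck, the cover passes over it). It yields at about 5 N and stays wherever it is left; it has no return spring.
- cover: Loose grey plastic cover over the well, hollow, 110 (own x) by 100 (own y) by 24 mm high, 0.14 to 0.3 kg; both end walls have a notch 56 mm wide, 8 mm high at mid-foot that clears the pressed tab. Origin at the centre of its underside, axes parallel to the incubator's. Origin starts at incubator y = -4 to 0, z = 60 mm, 2 mm of play to each rail. The well is uncovered when the origin is past incubator y = 88 mm; stop bar at 135.
- cover_edge (a point): Middle of the cover's rear upright face (its own -y face, 24 mm high), 15 mm above the deck: the place to push, towards the incubator's +y. Above the rails nothing stands beside it.
- cover_knob: Small round lifting knob, 24 mm wide and 18 mm high, fixed at the centre of the cover's top; not to be touched. Origin at its foot.
- dish: Round culture dish, 62 mm wide and 14 mm high, lying in the well under the cover, its top about 16 mm below the deck. Origin at the centre of its underside.
- vial: Bystander: small capped vial, 22 mm wide, 42 mm high, standing on the incubator's strip. Origin under its centre.
- jar: Bystander: capped jar 60 mm wide, 75 mm high, on the table. Origin under its centre.
- tally: Bystander: black hand tally counter 50 by 70 by 36 mm on the table. Origin under its centre.
- tube_rack: Bystander: white rack of tubes, 60 by 130 by 80 mm high. Origin under its centre.
- slide_box: Bystander: blue slide box 41 by 91 by 32 mm. Origin under its centre.
- marker: Bystander: marker pen 12 by 120 mm lying on the table along its own y. Origin under its centre.
- dish_stack: Bystander: stack of three dishes, 90 mm wide, 45 mm high, in a low green tray behind the incubator's y = -70 end. Origin under its centre.
Mind the look-alikes: they are no part of the job. What is shaped like the cover but purple is not meant.

How it is judged:
On the way, in this order (a step that is already met when the one before it is completed fails the run):
1. the snap tab is pressed in and stays in while the cover still sits over the well (value of joint tab above 0.0115 m and y of cover in the frame of incubator below 0.02 m), for 0.2 s.
2. the cover has been pushed along the deck until the well is uncovered (y of cover in the frame of incubator between 0.088 and 0.14 m and z of cover in the frame of incubator between 0.056 and 0.064 m and angle between cover's own z axis and vertical below 0.05 rad), for 0.2 s.
At the end, for the whole second after the job is handed in: The tab is in (more than 11.5 mm of its 15 mm travel); the cover lies still and flat (within 0.05 rad, 4 mm in height) on the deck with its origin between 88 and 140 mm along the incubator's y; the dish lies in the well (all of step 2 and value of joint tab above 0.0115 m and linear speed of cover below 0.01 m/s and z of dish in the frame of incubator below 0.034 m); the robot touches nothing.
It fails at once if the cover is lifted more than 6 mm or tipped more than 0.12 rad (z of cover in the frame of incubator above 0.066 m or angle between cover's own z axis and vertical above 0.12 rad).
It fails at once if the robot touches the cover's lifting knob (contact force between cover_knob and the fingers above 0.5 N or contact force between cover_knob and the arm above 0.5 N).
It fails at once if the culture dish is disturbed (moved more than 10 mm) (distance of dish from where it was at the start of the episode above 0.01 m).
It fails at once if a bystander is moved more than 20 mm (distance of any of vial, jar, tally, tube_rack, slide_box, marker, dish_stack from where it was at the start of the episode above 0.02 m).
It also fails if it takes over 35 s, if anything falls off the work surface, if the arm or the gripper's body presses on something with over 40 N, if the wrist force passes 120 N, or if a joint passes its speed limit or range.

## Working session

There is one attempt and no reset: what is moved stays moved. The work goes in short steps, Python scripts to look and compute and a tool call to move; the robot and the scene stay as the last step left them, time stands still between calls to the robot, and variables do not carry over. Pictures are saved under pics/ and viewed, and the job is handed in when it is done.

Besides the shell and the picture viewer there is one more tool, called after ">>>" in YAML: its name, and indented under it one key for each argument. jog_arm: Moves the arm, as the interface text tells. Its arguments: {"type":"object","properties":{"motion":{"type":"array"},"newtons":{"type":"number"}},"required":["motion"]}

```bash
mkdir -p pics; python3 - <<'E'
from bench import get_obs, vision
import cv2
o=get_obs();print(o)
for n in ("scene","top"):
    im=vision.grab_frame(n);cv2.imwrite(f"pics/{n}0.png",im[:,:,::-1])
    c=vision.get_calibration(n);print(n,c)
print(vision.get_calibration("wrist"))
E
```

```text
{'clock': 0.0, 'joints': array([ 1.20189248,  0.47778206,  0.02232619,  1.55645804, -0.01150758,
        1.10930031, -0.08309348]), 'qvel': array([ 0.0014567 ,  0.00055418, -0.00115742, -0.00072918, -0.00019571,
       -0.00136933,  0.00074693]), 'tau': array([-2.38246082e-05, -5.96458054e+01,  1.60772435e+00, -2.81195140e+01,
        1.24096207e-02,  9.10982693e-03, -7.42205742e-06]), 'tcp_pos': array([ 0.1739037 , -0.65162286,  0.24433474]), 'orientation': array([-1.32032768,  1.01603626, -1.01351353]), 'contact_force': array([-0.10611009,  0.08793412, -0.05003994]), 'moment': array([-0.04777898,  0.04226896,  0.02577346]), 'grip_width': 0.08537743947206074}
scene {'camera_matrix': array([[506.51448016,   0.        , 277.99755553],
       [  0.        , 506.51448016, 214.39037696],
       [  0.        ,   0.        ,   1.        ]]), 'world_from_camera': array([[ 0.31654001,  0.70942213, -0.62970045,  1.20915946],
       [ 0.94856149, -0.24078099,  0.20556171, -0.25164309],
       [-0.00578988, -0.6623781 , -0.74914733,  0.83899861],
       [ 0.        ,  0.        ,  0.        ,  
[... 198 characters left out ...]
_from_camera': array([[-0.01046414, -0.99668784,  0.08064641,  0.49525322],
       [-0.99993597,  0.0100825 , -0.00513812, -0.04824865],
       [ 0.00430798, -0.08069502, -0.99672953,  1.11949627],
       [ 0.        ,  0.        ,  0.        ,  1.        ]])}
{'camera_matrix': array([[297.16026533,   0.        , 279.30194967],
       [  0.        , 297.16026533, 206.94168859],
       [  0.        ,   0.        ,   1.        ]]), 'world_from_camera': array([[ 0.25804727, -0.9131146 , -0.3156475 ,  0.25502715],
       [-0.96612479, -0.24517232, -0.08058179, -0.63196442],
       [-0.00380762,  0.32574878, -0.94544869,  0.37159455],
       [ 0.        ,  0.        ,  0.        ,  1.        ]])}
```

View pics/scene0.png

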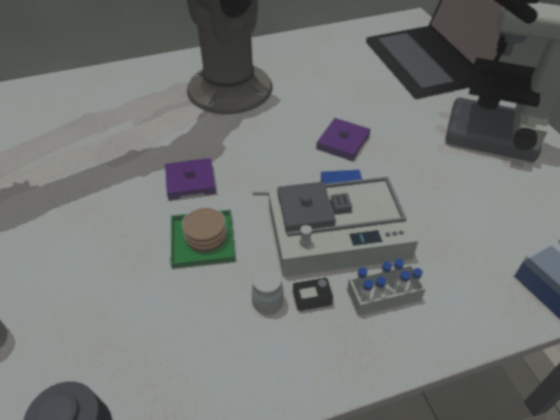

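View pics/top0.png

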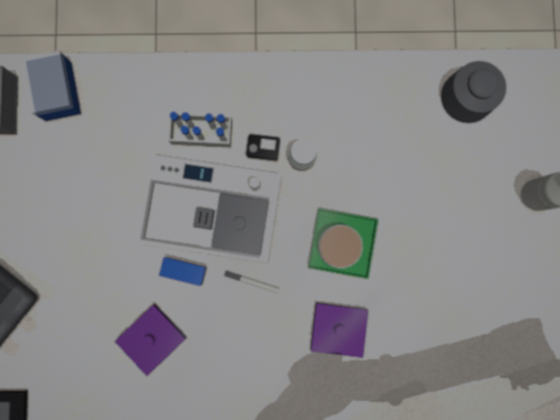

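```bash
python3 - <<'E'
from scipy.spatial.transform import Rotation as R
print(R.from_rotvec([-1.32032768,  1.01603626, -1.01351353]).as_matrix().round(3))
E
```

```text
[[ 0.258 -0.001  0.966]
 [-0.966  0.002  0.258]
 [-0.002 -1.    -0.   ]]
```

Scene: incubator with the grey cover at top (240,223) and the grey tab at (204,217). Look-alikes are the purple covers at (150,340) and (339,329), which I reject for colour. Also present: dish stack (342,243), jar (302,153), tally (263,147), rack (202,130), slide box (183,271), marker (250,282) and vial (254,183). Next, a close crop.

```bash
python3 - <<'E'
import cv2
im=cv2.imread("pics/top0.png")[140:300,130:290]
cv2.imwrite("pics/topc.png",cv2.resize(im,None,fx=3.75,fy=3.75,interpolation=cv2.INTER_CUBIC))
im=cv2.imread("pics/scene0.png")[160:280,250:430]
cv2.imwrite("pics/scenec.png",cv2.resize(im,None,fx=4,fy=4,interpolation=cv2.INTER_CUBIC))
E
```

```text
(no output)
```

View pics/topc.png

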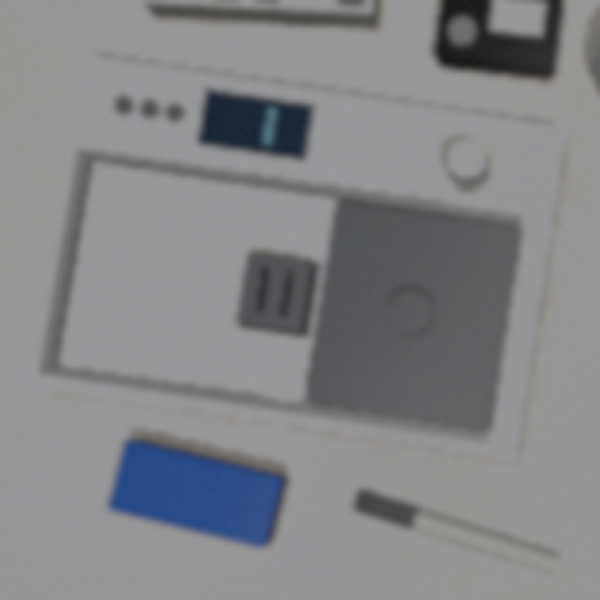

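View pics/scenec.png

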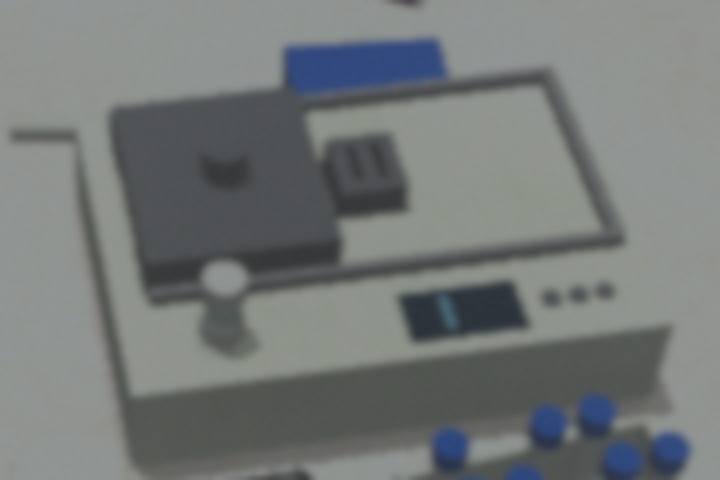

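```bash
cat > h.py <<'E'
import numpy as np
from bench import vision
def cast(px,z,cam="top"):
    c=vision.get_calibration(cam);K=c["camera_matrix"];T=c["world_from_camera"]
    d=T[:3,:3]@np.linalg.inv(K)@np.array([px[0],px[1],1.0]);o=T[:3,3]
    return o+d*(z-o[2])/d[2]
E
python3 - <<'E'
from h import *
np.set_printoptions(precision=4,suppress=True)
f=lambda p:(130+p[0]/3.75-.37,140+p[1]/3.75-.37)
S=lambda p:(250+p[0]/4-.37,160+p[1]/4-.37)
def show(n,ps,z,g,cam):
    q=np.array([cast(g(p),z,cam) for p in ps]);print(n,q[:,:2].round(4).tolist(),"mean",q.mean(0))
    for a,b in zip(q,np.roll(q,-1,0)): print("   len",np.linalg.norm(b-a).round(4),"ang",np.degrees(np.arctan2(*(b-a)[1::-1])).round(1))
show("cover",[(340,197),(522,217),(490,437),(307,402)],.084,f,"top")
show("tab",[(253,250),(318,262),(305,335),(240,324)],.078,f,"top")
show("knob",[(411,311)],.1,f,"top")
show("stop/rail in",[(92,160),(522,215),(490,437),(60,367)],.066,f,"top")
show("housing",[(97,55),(568,125),(520,460)],.06,f,"top")
show("coverS",[(110,108),(295,90),(340,240),(147,267)],.084,S,"scene")
show("tabS",[(325,143),(390,134),(405,188),(340,200)],.078,S,"scene")
show("vial",[(466,158)],.1,f,"top")
show("stack tray",[((342-130)*3.75,(243-140)*3.75)],.0,f,"top")
E
```

```text
cover [[0.6234, 0.0559], [0.6116, -0.0414], [0.4946, -0.0233], [0.5141, 0.0736]] mean [0.5609 0.0162 0.084 ]
   len 0.098 ang -96.9
   len 0.1185 ang 171.2
   len 0.0988 ang 78.6
   len 0.1107 ang -9.2
tab [[0.5959, 0.1032], [0.5891, 0.0684], [0.55, 0.0754], [0.5562, 0.1101]] mean [0.5728 0.0893 0.078 ]
   len 0.0355 ang -101.1
   len 0.0398 ang 169.9
   len 0.0353 ang 79.8
   len 0.0403 ang -9.8
knob [[0.5609, 0.0172]] mean [0.5609 0.0172 0.1   ]
   len 0.0 ang 0.0
stop/rail in [[0.6472, 0.1927], [0.6148, -0.0413], [0.4946, -0.0229], [0.5347, 0.209]] mean [0.5728 0.0844 0.066 ]
   len 0.2362 ang -97.9
   len 0.1216 ang 171.3
   len 0.2354 ang 80.2
   len 0.1137 ang -8.3
housing [[0.7064, 0.1918], [0.6649, -0.067], [0.482, -0.0389]] mean [0.6177 0.0287 0.06  ]
   len 0.2621 ang -99.1
   len 0.1851 ang 171.3
   len 0.3218 ang 45.8
coverS [[0.5005, -0.0217], [0.5192, 0.0748], [0.6235, 0.0568], [0.6094, -0.0389]] mean [0.5631 0.0178 0.084 ]
   len 0.0983 ang 79.0
   len 0.1058 ang -9.8
   len 0.0967 ang -98.4
   len 0.1103 ang 171.0
tabS [[0.5548, 0.0776], [0.5597, 0.1121], [0.5971, 0.104], [0.5941, 0.0696]] mean [0.5764 0.0908 0.078 ]
   len 0.0348 ang 81.9
   len 0.0383 ang -12.2
   len 0.0345 ang -95.0
   len 0.0401 ang 168.5
vial [[0.6415, -0.0122]] mean [ 0.6415 -0.0122  0.1   ]
   len 0.0 ang 0.0
stack tray [[0.5217, -0.1967]] mean [ 0.5217 -0.1967  0.    ]
   len 0.0 ang 0.0
```

```bash
cat >> h.py <<'E'
from scipy.spatial.transform import Rotation as R
def plan(goal,n,yaw=None,o=None):
    from bench import get_obs
    o=o or get_obs();M=R.from_rotvec(o["orientation"]).as_matrix();p=np.array(o["tcp_pos"])
    g=np.array(goal)
    if yaw is not None:
        Y=np.radians(yaw);Rg=np.array([[np.cos(Y),0,-np.sin(Y)],[np.sin(Y),0,np.cos(Y)],[0,-1,0]])
        assert abs(np.linalg.det(Rg)-1)<1e-6
        rv=R.from_matrix(M.T@Rg).as_rotvec()
    else: rv=np.zeros(3)
    for i in range(n):
        if np.abs(g-p).max()<1e-9: break
        s=M.T@((g-p)/(n-i));print(i,"t",(s*1000).round(1),"a",(rv/n).round(4))
        p=p+M@s;M=M@R.from_rotvec(rv/n).as_matrix()
E
python3 - <<'E'
from h import *
plan([.574,.09,.20],18,-9.5)
E
```

```text
0 t [-34.1   2.5  32.1] a [-0.     -0.0636 -0.0001]
1 t [-32.    2.5  34.2] a [-0.     -0.0636 -0.0001]
2 t [-29.7   2.5  36.2] a [-0.     -0.0636 -0.0001]
3 t [-27.4   2.5  38. ] a [-0.     -0.0636 -0.0001]
4 t [-24.9   2.5  39.6] a [-0.     -0.0636 -0.0001]
5 t [-22.3   2.5  41.1] a [-0.     -0.0636 -0.0001]
6 t [-19.7   2.5  42.5] a [-0.     -0.0636 -0.0001]
7 t [-16.9   2.5  43.6] a [-0.     -0.0636 -0.0001]
8 t [-14.1   2.5  44.6] a [-0.     -0.0636 -0.0001]
9 t [-11.3   2.5  45.4] a [-0.     -0.0636 -0.0001]
10 t [-8.4  2.5 46.1] a [-0.     -0.0636 -0.0001]
11 t [-5.4  2.5 46.5] a [-0.     -0.0636 -0.0001]
12 t [-2.5  2.5 46.8] a [-0.     -0.0636 -0.0001]
13 t [ 0.5  2.5 46.8] a [-0.     -0.0636 -0.0001]
14 t [ 3.5  2.5 46.7] a [-0.     -0.0636 -0.0001]
15 t [ 6.4  2.5 46.4] a [-0.     -0.0636 -0.0001]
16 t [ 9.4  2.5 45.9] a [-0.     -0.0636 -0.0001]
17 t [12.3  2.5 45.2] a [-0.     -0.0636 -0.0001]
```

>>> jog_arm:
  motion:
    - {"gripper": 0,"tx": -34,"ty": 2,"tz": 32,"ay": -0.064}
    - {"tx": -32,"ty": 2,"tz": 34,"ay": -0.064}
    - {"tx": -30,"ty": 2,"tz": 36,"ay": -0.064}
    - {"tx": -27,"ty": 2,"tz": 38,"ay": -0.064}
    - {"tx": -25,"ty": 2,"tz": 40,"ay": -0.064}
    - {"tx": -22,"ty": 2,"tz": 41,"ay": -0.064}
    - {"tx": -20,"ty": 2,"tz": 42,"ay": -0.064}
    - {"tx": -17,"ty": 2,"tz": 44,"ay": -0.064}
    - {"tx": -14,"ty": 2,"tz": 45,"ay": -0.064}
    - {"tx": -11,"ty": 2,"tz": 45,"ay": -0.064}
    - {"tx": -8,"ty": 2,"tz": 46,"ay": -0.064}
    - {"tx": -5,"ty": 2,"tz": 46,"ay": -0.064}

```text
schema error: expected keys gripper, tx, ty, tz, ax, ay, az
```

```bash
python3 - <<'E'
from h import *
plan([.574,.09,.20],7,-9.5)
E
```

```text
0 t [-87.6   6.5  82.5] a [-1.000e-04 -1.635e-01 -2.000e-04]
1 t [-73.    6.5  95.7] a [-1.000e-04 -1.635e-01 -2.000e-04]
2 t [-56.5   6.4 106.3] a [-1.000e-04 -1.635e-01 -2.000e-04]
3 t [-38.4   6.4 114.1] a [-1.000e-04 -1.635e-01 -2.000e-04]
4 t [-19.4   6.4 118.8] a [-1.000e-04 -1.635e-01 -2.000e-04]
5 t [  0.2   6.4 120.4] a [-1.000e-04 -1.635e-01 -2.000e-04]
6 t [ 19.8   6.4 118.7] a [-1.000e-04 -1.635e-01 -2.000e-04]
```

All keys are required in every row.

>>> jog_arm:
  motion:
    - {"gripper": 0,"tx": -34,"ty": 2,"tz": 32,"ax": 0,"ay": -0.064,"az": 0}
    - {"gripper": 0,"tx": -32,"ty": 2,"tz": 34,"ax": 0,"ay": -0.064,"az": 0}
    - {"gripper": 0,"tx": -30,"ty": 2,"tz": 36,"ax": 0,"ay": -0.064,"az": 0}
    - {"gripper": 0,"tx": -27,"ty": 2,"tz": 38,"ax": 0,"ay": -0.064,"az": 0}
    - {"gripper": 0,"tx": -25,"ty": 2,"tz": 40,"ax": 0,"ay": -0.064,"az": 0}
    - {"gripper": 0,"tx": -22,"ty": 2,"tz": 41,"ax": 0,"ay": -0.064,"az": 0}
    - {"gripper": 0,"tx": -20,"ty": 2,"tz": 42,"ax": 0,"ay": -0.064,"az": 0}
    - {"gripper": 0,"tx": -17,"ty": 2,"tz": 44,"ax": 0,"ay": -0.064,"az": 0}
    - {"gripper": 0,"tx": -14,"ty": 2,"tz": 45,"ax": 0,"ay": -0.064,"az": 0}
    - {"gripper": 0,"tx": -11,"ty": 2,"tz": 45,"ax": 0,"ay": -0.064,"az": 0}
    - {"gripper": 0,"tx": -8,"ty": 2,"tz": 46,"ax": 0,"ay": -0.064,"az": 0}
    - {"gripper": 0,"tx": -5,"ty": 2,"tz": 46,"ax": 0,"ay": -0.064,"az": 0}

```text
clock: 1.3
tcp_pos: [0.4402, -0.1568, 0.2212]
orientation: [-1.529, 0.423, -0.423]
contact_force: [0.7, -0.5, -0.5]
grip_width: -0.0002
```

```bash
python3 - <<'E'
from h import *
plan([.574,.09,.20],7,-9.5)
E
```

```text
0 t [-1.7  3.  40.1] a [ 0.     -0.0534  0.    ]
1 t [ 0.4  3.  40.1] a [ 0.     -0.0534  0.    ]
2 t [ 2.6  3.  40. ] a [ 0.     -0.0534  0.    ]
3 t [ 4.7  3.  39.8] a [ 0.     -0.0534  0.    ]
4 t [ 6.8  3.  39.5] a [ 0.     -0.0534  0.    ]
5 t [ 8.9  3.  39.1] a [ 0.     -0.0534  0.    ]
6 t [11.   3.  38.6] a [ 0.     -0.0534  0.    ]
```

>>> jog_arm:
  motion:
    - {"gripper": 0,"tx": -2,"ty": 3,"tz": 40,"ax": 0,"ay": -0.053,"az": 0}
    - {"gripper": 0,"tx": 0,"ty": 3,"tz": 40,"ax": 0,"ay": -0.053,"az": 0}
    - {"gripper": 0,"tx": 3,"ty": 3,"tz": 40,"ax": 0,"ay": -0.053,"az": 0}
    - {"gripper": 0,"tx": 5,"ty": 3,"tz": 40,"ax": 0,"ay": -0.053,"az": 0}
    - {"gripper": 0,"tx": 7,"ty": 3,"tz": 39,"ax": 0,"ay": -0.053,"az": 0}
    - {"gripper": 0,"tx": 9,"ty": 3,"tz": 30,"ax": 0,"ay": -0.053,"az": 0}
    - {"gripper": 0,"tx": 5,"ty": 3,"tz": 15,"ax": 0,"ay": -0.053,"az": 0}
    - {"gripper": 0,"tx": 0,"ty": 0,"tz": 0,"ax": 0,"ay": 0,"az": 0}
    - {"gripper": 0,"tx": 0,"ty": 0,"tz": 0,"ax": 0,"ay": 0,"az": 0}

```text
clock: 2.2
tcp_pos: [0.5604, 0.0555, 0.1998]
orientation: [-1.568, 0.137, -0.134]
contact_force: [0.2, -0.4, 0.2]
grip_width: -0.0002
```

```bash
python3 - <<'E'
from h import *
import cv2
plan([.574,.09,.11],5,-9.5)
np.save("wc.npy",vision.get_calibration("wrist")["world_from_camera"])
im=vision.grab_frame("wrist");cv2.imwrite("pics/w1.png",im[:,:,::-1])
E
```

```text
0 t [ 1.5 17.9  7.3] a [ 0.0002 -0.0013 -0.0003]
1 t [ 1.5 17.9  7.3] a [ 0.0002 -0.0013 -0.0003]
2 t [ 1.5 17.9  7.3] a [ 0.0002 -0.0013 -0.0003]
3 t [ 1.5 17.9  7.3] a [ 0.0002 -0.0013 -0.0003]
4 t [ 1.5 18.   7.3] a [ 0.0002 -0.0013 -0.0003]
```

View pics/w1.png

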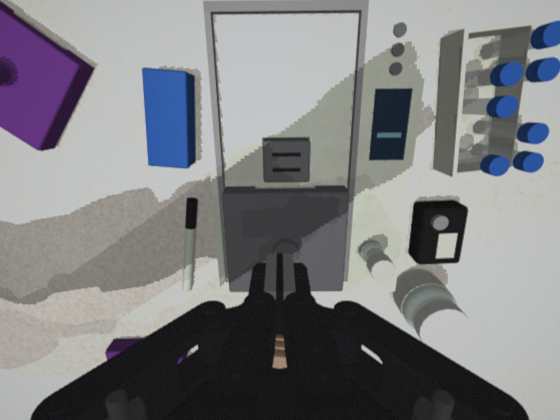

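The wrist view shows the tab at (287,160), square to the tool, the cover at (285,240), and the stop bar at row 8. I'll measure from it.

```bash
python3 - <<'E'
from h import *
np.set_printoptions(precision=4,suppress=True)
T=np.load("wc.npy");K=vision.get_calibration("wrist")["camera_matrix"]
print(T)
def c(px,z):
    d=T[:3,:3]@np.linalg.inv(K)@np.array([px[0],px[1],1.0]);o=T[:3,3];return (o+d*(z-o[2])/d[2])[:2]
import cv2
im=cv2.imread("pics/w1.png");cv2.imwrite("pics/w1c.png",cv2.resize(im[120:300,200:380],None,fx=3.3,fy=3.3))
print("tab",[c(p,.078) for p in [(264,138),(309,138),(310,181),(264,181)]],c((287,160),.078))
L=[c((212,10),.068),c((219,285),.068)];Rr=[c((360,10),.068),c((346,285),.068)]
for a,b in (L,Rr):print(a,b,np.degrees(np.arctan2(*(a-b)[::-1])))
print("cover front",c((224,188),.084),c((349,187),.084),"rear",c((230,291),.084),c((343,291),.084))
print("knob",c((286,246),.102))
E
```

```text
[[ 0.9852 -0.1616 -0.0571  0.5747]
 [-0.1714 -0.9317 -0.3204  0.1368]
 [-0.0015  0.3254 -0.9456  0.3268]
 [ 0.      0.      0.      1.    ]]
tab [array([0.5576, 0.1136]), array([0.5939, 0.1072]), array([0.5898, 0.0712]), array([0.5508, 0.078 ])] [0.5732 0.0925]
[0.5361 0.2117] [ 0.4846 -0.0228] 77.60452382836144
[0.6455 0.1926] [ 0.6113 -0.0448] 81.80848735100162
cover front [0.5169 0.0792] [0.6211 0.062 ] rear [ 0.499  -0.0213] [ 0.6056 -0.0397]
knob [0.5608 0.0256]
```

View pics/w1c.png

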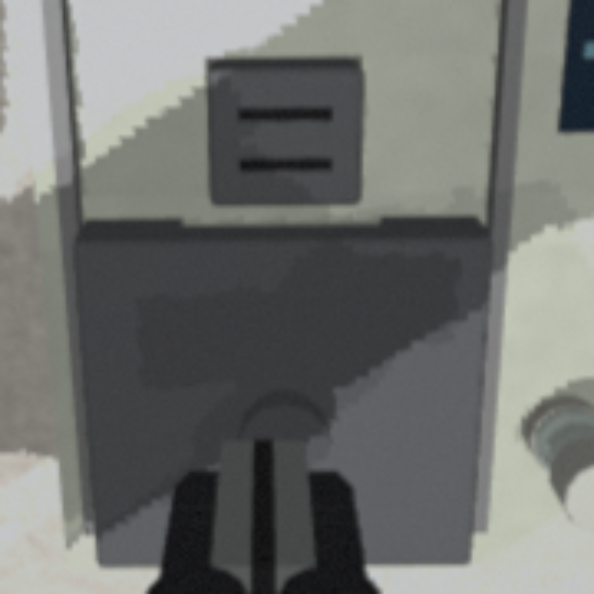

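>>> jog_arm:
  motion:
    - {"gripper": 0,"tx": 2,"ty": 15,"tz": 13,"ax": 0,"ay": 0,"az": 0}
    - {"gripper": 0,"tx": 2,"ty": 25,"tz": 13,"ax": 0,"ay": 0,"az": 0}
    - {"gripper": 0,"tx": 3,"ty": 30,"tz": 10,"ax": 0,"ay": 0,"az": 0}
    - {"gripper": 0,"tx": 0,"ty": 20,"tz": 0,"ax": 0,"ay": 0,"az": 0}
    - {"gripper": 0,"tx": 0,"ty": 0,"tz": 0,"ax": 0,"ay": 0,"az": 0}
    - {"gripper": 0,"tx": 0,"ty": 0,"tz": 0,"ax": 0,"ay": 0,"az": 0}

```text
clock: 2.85
tcp_pos: [0.574, 0.0895, 0.1107]
orientation: [-1.567, 0.136, -0.136]
contact_force: [0.1, -0.4, -0.2]
grip_width: -0.0002
```

```bash
python3 - <<'E'
from h import *
import cv2
plan([.573,.09,.077],5,-9.8)
im=vision.grab_frame("wrist");cv2.imwrite("pics/w2.png",im[:,:,::-1])
E
```

```text
0 t [-0.2  6.7  0.1] a [ 0.0002 -0.0004 -0.    ]
1 t [-0.2  6.7  0.1] a [ 0.0002 -0.0004 -0.    ]
2 t [-0.2  6.7  0.1] a [ 0.0002 -0.0004 -0.    ]
3 t [-0.2  6.7  0.1] a [ 0.0002 -0.0004 -0.    ]
4 t [-0.2  6.7  0.1] a [ 0.0002 -0.0004 -0.    ]
```

View pics/w2.png

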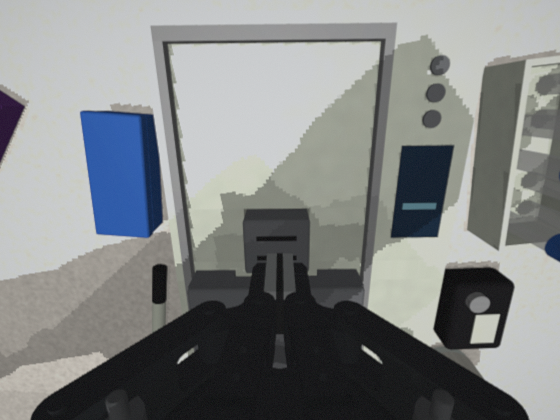

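Fingertips (280,262) stand over the tab (centre column 277). Pressing now.

>>> jog_arm:
  motion:
    - {"gripper": 0,"tx": 0,"ty": 10,"tz": 0,"ax": 0,"ay": 0,"az": 0}
    - {"gripper": 0,"tx": 0,"ty": 6,"tz": 0,"ax": 0,"ay": 0,"az": 0}
    - {"gripper": 0,"tx": 0,"ty": 5,"tz": 0,"ax": 0,"ay": 0,"az": 0}
    - {"gripper": 0,"tx": 0,"ty": 5,"tz": 0,"ax": 0,"ay": 0,"az": 0}
    - {"gripper": 0,"tx": 0,"ty": 4,"tz": 0,"ax": 0,"ay": 0,"az": 0}
    - {"gripper": 0,"tx": 0,"ty": 0,"tz": 0,"ax": 0,"ay": 0,"az": 0}

```text
clock: 3.5
tcp_pos: [0.5741, 0.091, 0.0798]
orientation: [-1.567, 0.135, -0.134]
contact_force: [0.1, -0.6, 1.4]
grip_width: -0.0001
```

>>> jog_arm:
  motion:
    - {"gripper": 0,"tx": 0,"ty": 2,"tz": 0,"ax": 0,"ay": 0,"az": 0}
    - {"gripper": 0,"tx": 0,"ty": 2,"tz": 0,"ax": 0,"ay": 0,"az": 0}
    - {"gripper": 0,"tx": 0,"ty": 0,"tz": 0,"ax": 0,"ay": 0,"az": 0}

```text
clock: 3.8
tcp_pos: [0.5742, 0.0913, 0.077]
orientation: [-1.567, 0.134, -0.134]
contact_force: [-2.7, -1.8, 9.5]
grip_width: 0.0
```

>>> jog_arm:
  motion:
    - {"gripper": 0,"tx": 0,"ty": 2,"tz": 0,"ax": 0,"ay": 0,"az": 0}
    - {"gripper": 0,"tx": 0,"ty": 0,"tz": 0,"ax": 0,"ay": 0,"az": 0}

```text
clock: 4.0
tcp_pos: [0.5743, 0.0912, 0.0767]
orientation: [-1.568, 0.134, -0.135]
contact_force: [-8.9, -3.5, 25.2]
grip_width: 0.0001
```

Hard stop reached (25 N, no more travel). Lift and check.

>>> jog_arm:
  motion:
    - {"gripper": 0,"tx": 0,"ty": -10,"tz": 0,"ax": 0,"ay": 0,"az": 0}
    - {"gripper": 0,"tx": 0,"ty": -30,"tz": 0,"ax": 0,"ay": 0,"az": 0}
    - {"gripper": 0,"tx": 0,"ty": -40,"tz": 0,"ax": 0,"ay": 0,"az": 0}
    - {"gripper": 0,"tx": 0,"ty": -20,"tz": -20,"ax": 0,"ay": 0,"az": 0}
    - {"gripper": 0,"tx": 0,"ty": 0,"tz": -30,"ax": 0,"ay": 0,"az": 0}
    - {"gripper": 0,"tx": 0,"ty": 0,"tz": 0,"ax": 0,"ay": 0,"az": 0}
    - {"gripper": 0,"tx": 0,"ty": 0,"tz": 0,"ax": 0,"ay": 0,"az": 0}

```text
clock: 4.7
tcp_pos: [0.5654, 0.0413, 0.1741]
orientation: [-1.566, 0.136, -0.135]
contact_force: [0.2, 0.8, -0.1]
grip_width: 0.0001
```

```bash
python3 - <<'E'
from h import *
import cv2
np.save("wc.npy",vision.get_calibration("wrist")["world_from_camera"])
plan([.548,-.057,.17],4,-9.8)
im=vision.grab_frame("wrist");cv2.imwrite("pics/w3.png",im[:,:,::-1])
E
```

```text
0 t [ -0.1   1.  -25. ] a [-0.     -0.0004 -0.0001]
1 t [ -0.1   1.  -25. ] a [-0.     -0.0004 -0.0001]
2 t [ -0.1   1.  -25. ] a [-0.     -0.0004 -0.0001]
3 t [ -0.1   1.  -25. ] a [-0.     -0.0004 -0.0001]
```

View pics/w3.png

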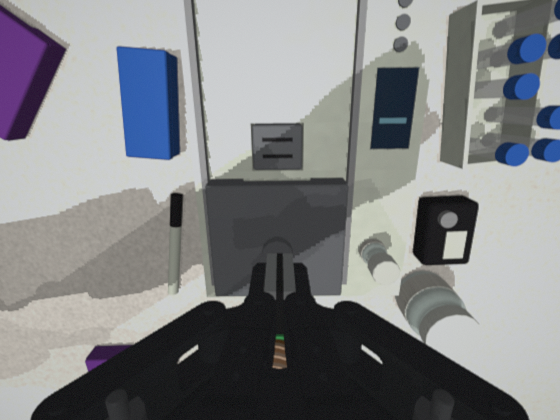

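Tab is now flush at (277,147) and the cover has not moved. Going behind it.

>>> jog_arm:
  motion:
    - {"gripper": 0,"tx": 0,"ty": 0,"tz": -30,"ax": 0,"ay": 0,"az": 0}
    - {"gripper": 0,"tx": 0,"ty": 0,"tz": -40,"ax": 0,"ay": 0,"az": 0}
    - {"gripper": 0,"tx": -1,"ty": 0,"tz": -35,"ax": 0,"ay": 0,"az": 0}
    - {"gripper": 0,"tx": 0,"ty": 20,"tz": 0,"ax": 0,"ay": 0,"az": 0}
    - {"gripper": 0,"tx": 0,"ty": 30,"tz": 0,"ax": 0,"ay": 0,"az": 0}
    - {"gripper": 0,"tx": 0,"ty": 20,"tz": 0,"ax": 0,"ay": 0,"az": 0}
    - {"gripper": 0,"tx": 0,"ty": 0,"tz": 0,"ax": 0,"ay": 0,"az": 0}
    - {"gripper": 0,"tx": 0,"ty": 0,"tz": 0,"ax": 0,"ay": 0,"az": 0}

```text
clock: 5.55
tcp_pos: [0.5469, -0.0601, 0.1043]
orientation: [-1.566, 0.133, -0.132]
contact_force: [0.2, 0.1, -0.0]
grip_width: -0.0001
```

```bash
python3 - <<'E'
from h import *
import cv2
plan([.5525,-.0325,.083],4,-9.8)
im=vision.grab_frame("wrist");cv2.imwrite("pics/w4.png",im[:,:,::-1])
im=vision.grab_frame("scene");cv2.imwrite("pics/s4.png",cv2.resize(im[130:310,210:450],None,fx=3,fy=3)[:,:,::-1])
E
```

```text
0 t [0.2 5.3 7. ] a [-0.0002  0.0004 -0.0002]
1 t [0.2 5.3 7. ] a [-0.0002  0.0004 -0.0002]
2 t [0.2 5.3 7. ] a [-0.0002  0.0004 -0.0002]
3 t [0.2 5.3 7. ] a [-0.0002  0.0004 -0.0002]
```

View pics/w4.png

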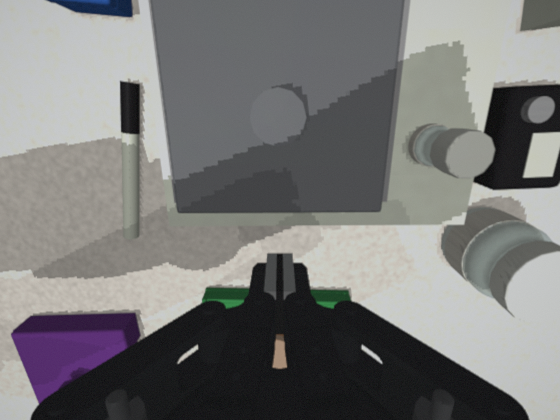

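View pics/s4.png

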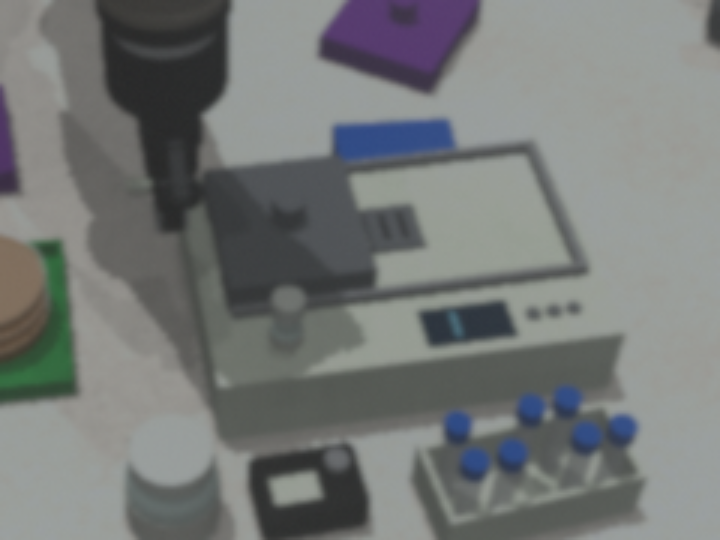

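Fingers (280,255) are behind the cover's rear edge (row 212), on its centreline. Descend and approach.

>>> jog_arm:
  motion:
    - {"gripper": 0,"tx": 0,"ty": 11,"tz": 0,"ax": 0,"ay": 0,"az": 0}
    - {"gripper": 0,"tx": 0,"ty": 10,"tz": 0,"ax": 0,"ay": 0,"az": 0}
    - {"gripper": 0,"tx": 0,"ty": 0,"tz": 5,"ax": 0,"ay": 0,"az": 0}
    - {"gripper": 0,"tx": 0,"ty": 0,"tz": 5,"ax": 0,"ay": 0,"az": 0}
    - {"gripper": 0,"tx": 0,"ty": 0,"tz": 4,"ax": 0,"ay": 0,"az": 0}
    - {"gripper": 0,"tx": 0,"ty": 0,"tz": 4,"ax": 0,"ay": 0,"az": 0}
    - {"gripper": 0,"tx": 0,"ty": 0,"tz": 4,"ax": 0,"ay": 0,"az": 0}
    - {"gripper": 0,"tx": 0,"ty": 0,"tz": 4,"ax": 0,"ay": 0,"az": 0}
    - {"gripper": 0,"tx": 0,"ty": 0,"tz": 4,"ax": 0,"ay": 0,"az": 0}

```text
clock: 6.55
tcp_pos: [0.552, -0.0324, 0.0836]
orientation: [-1.568, 0.135, -0.135]
contact_force: [-1.0, -3.1, 1.9]
grip_width: 0.0003
```

```bash
python3 - <<'E'
from h import *
import cv2
im=vision.grab_frame("wrist");cv2.imwrite("pics/w5.png",im[:,:,::-1])
E
```

```text
(no output)
```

View pics/w5.png

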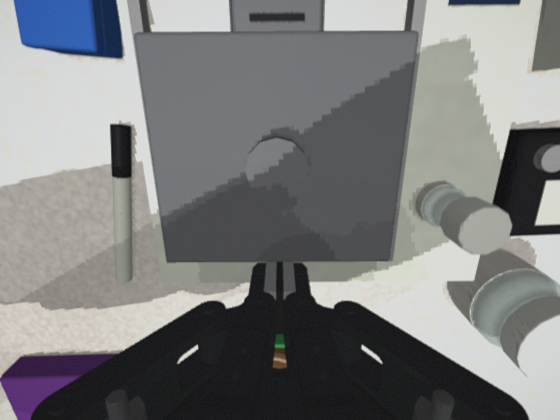

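Contact made at 3 N and the cover is square between the rails. Push.

>>> jog_arm:
  motion:
    - {"gripper": 0,"tx": 0,"ty": 0,"tz": 6,"ax": 0,"ay": 0,"az": 0}
    - {"gripper": 0,"tx": 0,"ty": 0,"tz": 8,"ax": 0,"ay": 0,"az": 0}
    - {"gripper": 0,"tx": 0,"ty": 0,"tz": 8,"ax": 0,"ay": 0,"az": 0}
    - {"gripper": 0,"tx": 0,"ty": 0,"tz": 8,"ax": 0,"ay": 0,"az": 0}
    - {"gripper": 0,"tx": 0,"ty": 0,"tz": 8,"ax": 0,"ay": 0,"az": 0}
    - {"gripper": 0,"tx": 0,"ty": 0,"tz": 6,"ax": 0,"ay": 0,"az": 0}
    - {"gripper": 0,"tx": 0,"ty": 0,"tz": 6,"ax": 0,"ay": 0,"az": 0}

```text
clock: 7.3
tcp_pos: [0.5604, 0.0179, 0.0833]
orientation: [-1.567, 0.134, -0.134]
contact_force: [-0.4, -2.8, 1.3]
grip_width: 0.0001
```

```bash
python3 - <<'E'
from h import *
import cv2
im=vision.grab_frame("wrist");cv2.imwrite("pics/w6.png",im[:,:,::-1])
E
```

```text
(no output)
```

View pics/w6.png

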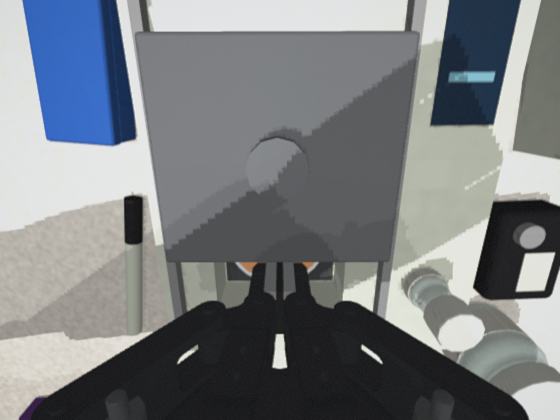

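The cover slides evenly, and the well and dish begin to show at (280,268). About 50 mm more.

>>> jog_arm:
  motion:
    - {"gripper": 0,"tx": 0,"ty": 0,"tz": 6,"ax": 0,"ay": 0,"az": 0}
    - {"gripper": 0,"tx": 0,"ty": 0,"tz": 8,"ax": 0,"ay": 0,"az": 0}
    - {"gripper": 0,"tx": 0,"ty": 0,"tz": 8,"ax": 0,"ay": 0,"az": 0}
    - {"gripper": 0,"tx": 0,"ty": 0,"tz": 8,"ax": 0,"ay": 0,"az": 0}
    - {"gripper": 0,"tx": 0,"ty": 0,"tz": 8,"ax": 0,"ay": 0,"az": 0}
    - {"gripper": 0,"tx": 0,"ty": 0,"tz": 6,"ax": 0,"ay": 0,"az": 0}
    - {"gripper": 0,"tx": 0,"ty": 0,"tz": 4,"ax": 0,"ay": 0,"az": 0}
    - {"gripper": 0,"tx": 0,"ty": 0,"tz": 3,"ax": 0,"ay": 0,"az": 0}
    - {"gripper": 0,"tx": 0,"ty": 0,"tz": 0,"ax": 0,"ay": 0,"az": 0}

```text
clock: 8.25
tcp_pos: [0.5692, 0.0683, 0.0833]
orientation: [-1.566, 0.134, -0.134]
contact_force: [-0.5, -0.1, 0.0]
grip_width: -0.0003
```

Back off, lift and check.

>>> jog_arm:
  motion:
    - {"gripper": 0,"tx": 0,"ty": 0,"tz": -10,"ax": 0,"ay": 0,"az": 0}
    - {"gripper": 0,"tx": 0,"ty": 0,"tz": -15,"ax": 0,"ay": 0,"az": 0}
    - {"gripper": 0,"tx": 0,"ty": -30,"tz": -10,"ax": 0,"ay": 0,"az": 0}
    - {"gripper": 0,"tx": 0,"ty": -40,"tz": -20,"ax": 0,"ay": 0,"az": 0}
    - {"gripper": 0,"tx": 0,"ty": -40,"tz": -40,"ax": 0,"ay": 0,"az": 0}
    - {"gripper": 0,"tx": 0,"ty": -20,"tz": -40,"ax": 0,"ay": 0,"az": 0}
    - {"gripper": 0,"tx": 0,"ty": 0,"tz": -30,"ax": 0,"ay": 0,"az": 0}
    - {"gripper": 0,"tx": 0,"ty": 0,"tz": 0,"ax": 0,"ay": 0,"az": 0}
    - {"gripper": 0,"tx": 0,"ty": 0,"tz": 0,"ax": 0,"ay": 0,"az": 0}

```text
clock: 9.15
tcp_pos: [0.5409, -0.0925, 0.2086]
orientation: [-1.567, 0.137, -0.137]
contact_force: [0.6, 0.1, -0.3]
grip_width: -0.0002
```

```bash
python3 - <<'E'
from h import *
import cv2
np.save("wc.npy",vision.get_calibration("wrist")["world_from_camera"])
im=vision.grab_frame("wrist");cv2.imwrite("pics/w7.png",im[:,:,::-1])
im=vision.grab_frame("scene");cv2.imwrite("pics/s7.png",cv2.resize(im[130:310,210:450],None,fx=3,fy=3)[:,:,::-1])
E
```

```text
(no output)
```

View pics/w7.png

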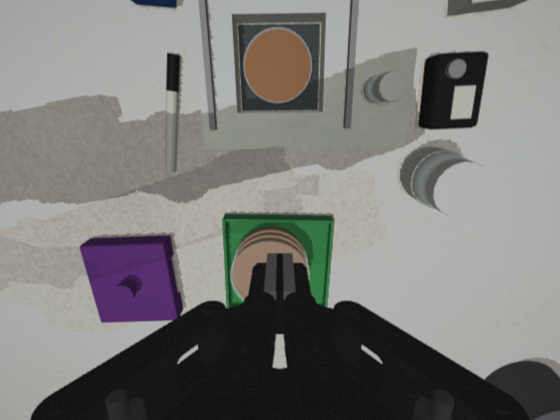

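View pics/s7.png

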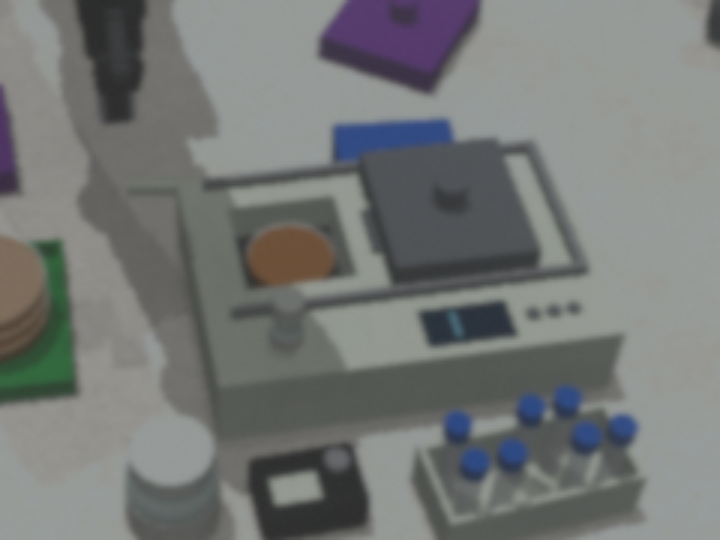

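The well with the dish is fully open and the cover lies flat between the rails. Quick position check, then hand in.

```bash
python3 - <<'E'
from h import *
q=np.array([cast((210+x/3-.33,130+y/3-.33),.084,"scene")[:2] for x,y in [(360,155),(497,141),(539,252),(393,270)]])
c=q.mean(0);u=np.array([.168,.986]);print(q.round(4),c, "moved",(c-[.562,.0175])@u, "sideways",(c-[.562,.0175])@[.986,-.168])
from bench import ticket
d=(c-[.562,.0175])@u
if .095<d<.135: print(ticket.hand_in())
E
```

```text
[[0.5213 0.0882]
 [0.5395 0.1854]
 [0.6439 0.1658]
 [0.6274 0.068 ]] [0.58301637 0.12687831] moved 0.11137776082343594 sideways 0.0023465840946440553
the job is handed in; nothing more can be done
None
```

I opened the incubator and handed the job in, at about 9.3 s on the robot's clock out of the 35 s allowed. The hand-in gives no verdict.

- **Tab:** I pressed it with closed fingertips until it hit its stop, at 25 N with no further travel. The pictures afterwards show it flush with the deck.
- **Cover:** I pushed it from behind at about 3 N, then backed the arm off and lifted clear. The last scene image puts it about 111 mm along the slide, so its origin is at roughly y = 109 mm (88 to 140 allowed). It lies flat between the rails. The 2 mm of sideways shift I measured is within the rails' play and the camera error.
- **Surroundings:** The final images show the dish lying in the fully uncovered well. The nearby bystanders look unmoved in the pictures, though I did not measure them. The fingers stayed clear of the knob throughout.

One move call was refused at the start because its rows lacked some keys; nothing moved. No check failed or disagreed.

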